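# Close the calibration-kit tub and butt it up to its row

## Task

The blue calibration-kit tub beside the pH meter has been left open and pulled away from its row. Press its yellow lid down on it until it sits level on the rim all round, and butt the tub end-on against the free end of the row of two closed tubs, so that no gap is left and its sides run on in line with theirs. Leave the bottles, the jar and the beaker where they stand.

Things in the scene. Friction and masses are not known exactly. Their poses are not given: they have to be found in the camera images.
- tub: the loose open blue plastic tub, 62 mm wide (its x), 100 mm long (its y), 55 mm high, walls and floor 5 mm thick, about 0.25 kg with the small coloured capsules in it (these stay in place). It stands on the bench and slides. Origin: centre of its underside; z up. Its two ends are alike
- tub_seat (a point): the point in the tub, on its middle axis, 43 mm above its underside (12 mm below the rim), where the lid's origin lies when the lid is fully down
- lid: loose yellow lid, 60 g, right way up on the bench: tapered skirt 12 mm deep (42x80 mm below, 49x87 above; tub mouth 52x90), flange 60x98x6 mm that rests on the rim inside the tub's outer faces, upright bar to grip 14 mm wide (x), 50 long (y), 24 high. Flange top 18, bar top 42 mm above the origin, which is the centre of the skirt's bottom; y lengthwise, z up. Fits either way round; no snap
- row: two closed blue tubs like the loose one, end to end, fixed to the bench, 200 mm long, 62 wide, with a white lid (next to the free end) and a grey one, bars up to 85 mm high. Origin: on the bench, mid-width of the free end's face, which looks to the row's -y; the row runs to +y. When butted up, the loose tub's origin lies 50 mm to -y of it, on the row's y axis
- bottle_red: red buffer bottle, 44 mm diameter, 85 mm tall, white cap; a bystander. Origin: centre of its underside
- bottle_green: green buffer bottle, 44 mm diameter, 85 mm tall, white cap; a bystander. Origin: centre of its underside
- bottle_amber: orange buffer bottle, 44 mm diameter, 85 mm tall, white cap; a bystander. Origin: centre of its underside
- wash_bottle: white wash bottle with red cap, 64 mm diameter, 160 mm tall; a bystander. Origin: centre of its underside
- jar: brown glass jar with steel lid, 70 mm diameter, 80 mm tall; a bystander. Origin: centre of its underside
- beaker: glass beaker, 68 mm diameter, 90 mm tall, under the electrode (tip 125 mm above the bench) of the fixed pale yellow stand, which is 0.30 m tall and stands 0.15 m further to the left, its arm reaching over the beaker; a bystander. Origin: centre of its underside
Not all that is in view belongs to the job. Of the things that look like the lid, the larger one is meant.

How it is judged:
By the outcome, as a careful person would: the job done as asked, in the order asked, and still so for the second after the job is handed in, with the robot touching nothing.
It also fails if it takes over 64 s, if anything falls off the work surface, if the arm or the gripper's body presses on something with over 40 N, if the wrist force passes 120 N, or if a joint passes its speed limit or range.

## Robot

A 6-joint arm with a two-finger parallel gripper is mounted at the origin on the work surface. World frame = base frame: x ahead of the robot, y to its left, z up, the work surface at z = 0. Lengths are in m, angles in rad, forces in N, time in s.
With the tool pointing down it reaches from about 0.375 to 0.9 m from the base axis. Payload 3.1 kg.
Tool frame: the origin (TCP) lies between the finger pads; the fingertips stand 17 mm ahead of it and the grasp point (between the pads) lies 2 mm behind it (robot.nose_length is the distance from the TCP to the fingertips, in m); z points along the fingers, y is the line along which they close (so a half turn about z gives the same grasp; the last joint's range is limited). The gripper opens to 87 mm and grips with 3 to 60 N. Pads are 19 mm wide; open, the fingers measure 117 mm over their backs; the gripper's body (75 mm by 190 mm) begins 51 mm behind the grasp point.
Start: joints at [-1.516, 0.527, 1.433, -0, 1.181, -0.178], TCP at [0.145, -0.608, 0.24] pointing down, gripper open.
Joint ranges: [-3.08, 3.08], [-0.75, 2.2], [0.22, 2.44], [-1.43, 4.57], [0, 2.65], [-2.85, 2.85]. Speed limits (rad/s): [2.79, 2.79, 3.14, 3.14, 3.14, 3.14].

## Interface

Orientations are given as a unit quaternion [x, y, z, w].
In Python, from rig import robot, cams gives the robot as it stands.
- The arm moves only by the shell command python3 -m pendant 'ROWS' [FORCE]. ROWS is JSON, a list of rows, each an object with "jaw": the opening, from 0 (shut) to 1 (fully open); "linear": the shift along the tool's x, y, z in cm, a list of three; "twist": the turn about the tool's z in degrees. A call has 1 to 12 rows; each row shifts and turns the commanded pose from where the row before left it, along the tool's axes as they then stand; what a row does not reach is not made up. A row lasts 1/12 s, in which the tool goes at most 41.7 mm and 7.16 degrees, less where a joint would pass 70% of its speed; a pose out of reach is approached as far as the arm can. A call is refused whole if a number of a shift passes 4.17 or a number of a turn 7.16, either way. A call with a gripper value outside its range is refused whole. The fingers move at their own pace and stop on an object; FORCE is the grip in N (left out, the last holds). Time passes only in rows, so rows that do not move let the fingers close. It gives the time, the measured TCP pose, the force, the opening and the grip force at its end, in the units of the state.
- robot.get_obs(): the state, without advancing time (a new reading comes with each control period).
- cams.camera(name): name is "scene" or "top" or "wrist"; returns a dict with "color" (480x640x3 uint8, blue, green, red), "depth" (480x640 float32, m along the optical axis (not along the pixel's ray), 0 where there is no reading), "fov_y" (degrees; the focal length in pixels is half the picture's height over the tangent of half this angle, whatever the lens; pixels are square), "cx", "cy" (the principal point, pixels), "k1" (the pictures are not rectified: a ray, as slopes to the right and down, at radius r is drawn at 1 + k1 r^2 times it, then the intrinsics apply), "view" (4x4, takes a point from world to camera coordinates). Camera axes: x right, y down, z forward; pixel columns grow to the right and rows downward; lengths in m; the calibration is good to about 2 mm. A picture is of the moment at which its call begins.
- robot.hand_in(): hands the job in; it is judged then, once.
The state is a dict: "time": time; "q": joint angles; "joint_velocities": joint speeds; "joint_torque": joint torques, N m; "position": TCP position; "tool_rot": TCP orientation; "ft_force": force on the tool from outside, world axes, zero at the start; "moment": the same for the moment, N m; "grip_width": finger opening in m; "grip_force": force on a finger pad.
Only numpy, scipy, OpenCV 4.12 (cv2) and the standard library are available. Lean on these libraries where they do the work, as an engineer would, in place of code of your own. Each camera call takes 0.05 s, during which the arm holds its last target. There are 200 camera calls.

## Working session

There is one attempt and no reset: what is moved stays moved. The work goes in short steps, Python scripts to look and compute and a shell command to move; the robot and the scene stay as the last step left them, time stands still between calls to the robot, and variables do not carry over. Pictures are saved under pics/ and viewed, at most 10 in all, crops included, and the job is handed in when it is done.

```bash
ls; mkdir -p pics; cat > h.py <<'E'
import numpy as np, cv2
from rig import robot, cams
def cam(n):
    c=cams.camera(n); f=240/np.tan(np.radians(c['fov_y'])/2)
    c['f']=f; c['V']=np.array(c['view']); return c
def rays(c,px):
    px=np.atleast_2d(np.array(px,float))
    K=np.array([[c['f'],0,c['cx']],[0,c['f'],c['cy']],[0,0,1]])
    d=(px-[c['cx'],c['cy']])/c['f']; u=d.copy()
    for _ in range(20): u=d/(1+c['k1']*(u**2).sum(1,keepdims=True))
    return u
def onplane(c,px,z):
    u=rays(c,px); R=c['V'][:3,:3]; o=-R.T@c['V'][:3,3]
    D=np.c_[u,np.ones(len(u))]@R
    return o+D*((z-o[2])/D[:,2])[:,None]
def pts(c):
    v,x=np.mgrid[:480,:640]; u=rays(c,np.c_[x.ravel(),v.ravel()])
    P=np.c_[u,np.ones(len(u))]*c['depth'].reshape(-1,1)
    return ((P-c['V'][:3,3])@c['V'][:3,:3]).reshape(480,640,3)
def proj(c,p):
    q=np.atleast_2d(p)@c['V'][:3,:3].T+c['V'][:3,3]; u=q[:,:2]/q[:,2:]
    return u*(1+c['k1']*(u**2).sum(1,keepdims=True))*c['f']+[c['cx'],c['cy']]
E
python3 - <<'E'
from h import *
for n in ('scene','top'):
    c=cam(n); cv2.imwrite(f'pics/{n}0.png',c['color']); print(n,c['fov_y'],c['k1'],-c['V'][:3,:3].T@c['V'][:3,3])
print(robot.get_obs())
E
```

```text
pics
scene 44.20898755178588 0.00970621459732997 [ 1.5494258  -0.71795639  1.11298072]
top 48.23761966887477 -0.11609424405324428 [ 0.50331972 -0.02273332  1.65642629]
{'time': 0.1, 'q': array([-1.51551523e+00,  5.28396405e-01,  1.43375490e+00,  2.11693335e-05,
        1.18142595e+00, -1.78505566e-01]), 'joint_velocities': array([-1.70840097e-03, -3.23182067e-03, -5.88062035e-03,  9.82777224e-05,
        4.16582408e-04,  7.12500230e-04]), 'joint_torque': array([-7.74001910e-05, -4.40983307e+01, -1.77150571e+01,  6.35022274e-02,
        5.33900759e-02, -4.64532332e-05]), 'position': array([ 0.14478511, -0.6073575 ,  0.23866134]), 'tool_rot': array([ 9.93175731e-01,  1.16623249e-01,  7.08688827e-05, -9.89813073e-04]), 'ft_force': array([-0.16886737, -0.25665211,  0.64966926]), 'moment': array([0.05180381, 0.01351901, 0.01284985]), 'grip_force': 0.0, 'grip_width': 0.08699429492531095}
```

View pics/top0.png

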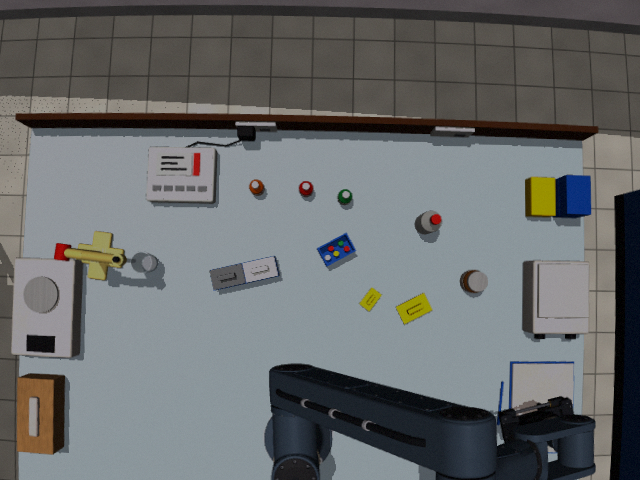

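View pics/scene0.png

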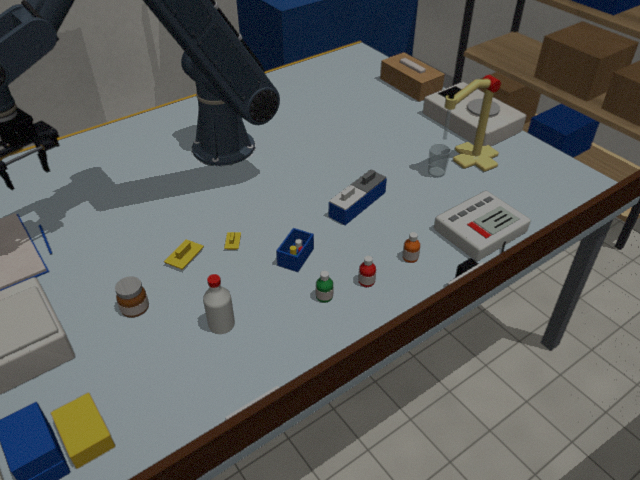

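The top view shows these candidates for the lid: the large yellow barred plate at (414,308), a small yellow plate at (370,299) and a yellow box at (541,196). I choose (414,308). The open tub is at (336,249); the blue box at (573,195) is not a tub. The row runs from (212,277) to its free end at about (279,265), by the white lid.

```bash
cat > m.py <<'E'
from h import *
def rect(P):
    r=cv2.minAreaRect((P[:,:2]*1000).astype(np.float32)); (x,y),(w,h),a=r
    if w<h: a+=90; w,h=h,w      # a = direction of long side
    a=(a+90)%180-90
    return np.round([x,y,w,h,a],1)
E
python3 - <<'E'
from m import *
c=cam('top'); P=pts(c); hsv=cv2.cvtColor(c['color'],cv2.COLOR_BGR2HSV)
def comp(m,seed_box):
    x0,y0,x1,y1=seed_box; k=np.zeros_like(m,np.uint8); k[y0:y1,x0:x1]=m[y0:y1,x0:x1]
    cs=max(cv2.findContours(k,cv2.RETR_EXTERNAL,cv2.CHAIN_APPROX_NONE)[0],key=cv2.contourArea); return cs[:,0,:],k
H,S,V=[hsv[...,i].astype(int) for i in range(3)]
yel=(H>22)&(H<36)&(S>120)
ct,k=comp(yel,(385,285,440,330)); print('lid',rect(onplane(c,ct,.018)), P[k>0][:,2].min(),P[k>0][:,2].max())
ct,k=comp(yel,(355,285,385,315)); print('small',rect(onplane(c,ct,.01)))
z=P[...,2]
for n,b in (('tub',(310,225,365,275)),('row',(200,245,290,300))):
    m=(z>.045)&(z<.075)
    ct,k=comp(m,b); print(n,'depth',rect(P[ct[:,1],ct[:,0]]),'plane',rect(onplane(c,ct,.055 if n=='tub' else .058)))
for n,b in dict(red=(290,170,320,205),green=(335,180,360,212),amber=(245,170,270,200),wash=(410,200,450,245),jar=(455,262,495,300),beaker=(128,248,162,278)).items():
    ct,k=comp(z>.03,b); q=P[k>0]; print(n,np.round(q[:,:2].mean(0),3),np.round(q[:,2].max(),3))
crop=cv2.resize(c['color'][200:345,195:455],None,fx=3,fy=3,interpolation=2); cv2.imwrite('pics/crop.png',crop)
E
```

```text
lid [ 409.4 -343.5   96.7   58.9  -62.6] -0.007287039456152851 1.6564262879089278
small [ 434.  -210.1   63.8   38.6  -35.9]
tub depth [ 582.5 -102.3  100.2   61.9  -60.6] plane [ 582.5 -102.2  100.4   62.   -60.6]
row depth [504.7 174.4 202.4  62.2 -75.9] plane [504.9 173.4 201.1  62.1 -75.9]
red [ 0.756 -0.007] 1.656
green [ 0.739 -0.123] 1.656
amber [0.761 0.141] 1.656
wash [ 0.664 -0.363] 1.656
jar [ 0.496 -0.508] 1.656
beaker [0.528 0.476] 1.656
```

View pics/crop.png

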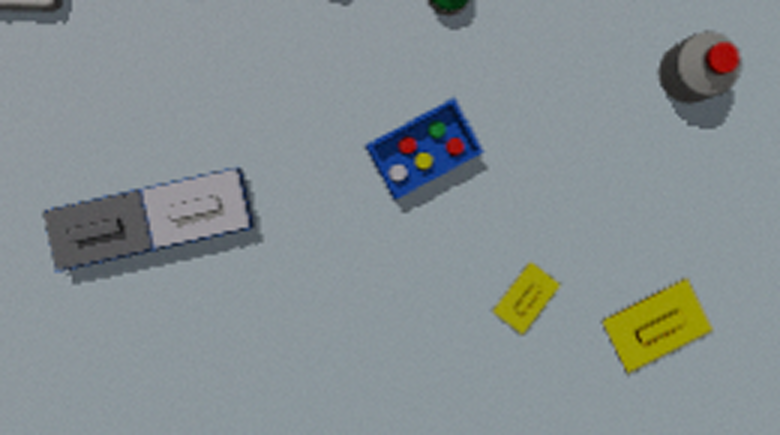

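The crop shows the large barred lid at crop (657,327), and it is clearly bigger than the plate at (527,298), so the choice stands. Moving above it now.

```bash
python3 -m pendant '[{"jaw":1,"linear":[2.65,-1.63,0],"twist":0},{"jaw":1,"linear":[2.65,-1.63,0],"twist":0},{"jaw":1,"linear":[2.65,-1.63,0],"twist":0},{"jaw":1,"linear":[2.65,-1.63,0],"twist":0},{"jaw":1,"linear":[2.65,-1.63,0],"twist":0},{"jaw":1,"linear":[2.65,-1.63,0],"twist":0},{"jaw":1,"linear":[2.65,-1.63,0],"twist":0},{"jaw":1,"linear":[2.65,-1.63,0],"twist":0},{"jaw":1,"linear":[2.65,-1.63,0],"twist":0},{"jaw":1,"linear":[2.65,-1.63,0],"twist":0},{"jaw":1,"linear":[2.65,-1.63,0],"twist":0},{"jaw":1,"linear":[2.65,-1.63,0],"twist":0}]' 20
python3 -m pendant '[{"jaw":1,"linear":[0,0,0],"twist":-7},{"jaw":1,"linear":[0,0,0],"twist":-7},{"jaw":1,"linear":[0,0,0],"twist":-7},{"jaw":1,"linear":[0,0,0],"twist":-7},{"jaw":1,"linear":[0,0,0],"twist":-7},{"jaw":1,"linear":[0,0,0],"twist":-7},{"jaw":1,"linear":[0,0,0],"twist":-7},{"jaw":1,"linear":[0,0,0],"twist":-7},{"jaw":1,"linear":[0,0,0],"twist":-7},{"jaw":1,"linear":[0,0,0],"twist":-7},{"jaw":1,"linear":[0,0,0],"twist":-7},{"jaw":1,"linear":[0,0,0],"twist":-7}]'
python3 -m pendant '[{"jaw":1,"linear":[0,0,0],"twist":-7},{"jaw":1,"linear":[0,0,0],"twist":-7},{"jaw":1,"linear":[0,0,0],"twist":-6},{"jaw":1,"linear":[0,0,0],"twist":0},{"jaw":1,"linear":[0,0,0],"twist":0}]'
cat >> m.py <<'E'
from scipy.spatial.transform import Rotation as Ro
def state():
    o=robot.get_obs(); R=Ro.from_quat(o['tool_rot']).as_matrix(); 
    print('t',round(o['time'],2),'pos',np.round(o['position']*1000,1),'yaw',round(np.degrees(np.arctan2(R[1,0],R[0,0])),2),'tilt',np.round(R[:2,2],4),'F',np.round(o['ft_force'],1),'w',round(o['grip_width']*1000,1),'gf',round(o['grip_force'],1)); return o,R
def go(x,y,z,yaw):  # mm, deg -> what to type (cm in present tool axes; twist deg)
    o,R=state(); d=R.T@(np.array([x,y,z])/10-o['position']*100)
    a=np.degrees(np.arctan2(R[1,0],R[0,0])); print('move cm',np.round(d,2),'twist',round(-((yaw-a+90)%180-90),2))
def blob(c,m,z):
    cs=max(cv2.findContours(m.astype(np.uint8),cv2.RETR_EXTERNAL,cv2.CHAIN_APPROX_NONE)[0],key=cv2.contourArea)[:,0,:]
    return rect(onplane(c,cs,z)),cs
def yellow(c):
    h=cv2.cvtColor(c['color'],cv2.COLOR_BGR2HSV); return (h[...,0]>22)&(h[...,0]<36)&(h[...,1]>120)
E
python3 - <<'E'
from m import *
c=cam('wrist'); cv2.imwrite('pics/w1.png',c['color']); r,cs=blob(c,yellow(c),.018); print(r,cs.min(0),cs.max(0))
go(r[0],r[1],240,r[4])
E
```

```text
time: 1.15
position: [0.4096, -0.3426, 0.2394]
tool_rot: [0.993, 0.117, -0.0, -0.0]
ft_force: [0.5, -0.2, -0.0]
grip_width: 0.087
grip_force: 0.0
time: 2.15
position: [0.4087, -0.3438, 0.2393]
tool_rot: [0.658, 0.753, 0.0, -0.0]
ft_force: [-0.8, -0.9, -0.1]
grip_width: 0.0867
grip_force: 0.0
time: 2.57
position: [0.4088, -0.3439, 0.2393]
tool_rot: [0.521, 0.854, 0.0, -0.0]
ft_force: [-0.6, 0.3, -0.2]
grip_width: 0.0867
grip_force: 0.0
[ 406.  -343.2   95.2   58.7  -62.7] [290 160] [351 255]
t 2.62 pos [ 408.8 -343.9  239.4] yaw 117.25 tilt [-0.0002  0.0003] F [-1.   0.1  0. ] w 86.9 gf 0.0
move cm [ 0.19 -0.21 -0.06] twist -0.05
```

View pics/w1.png

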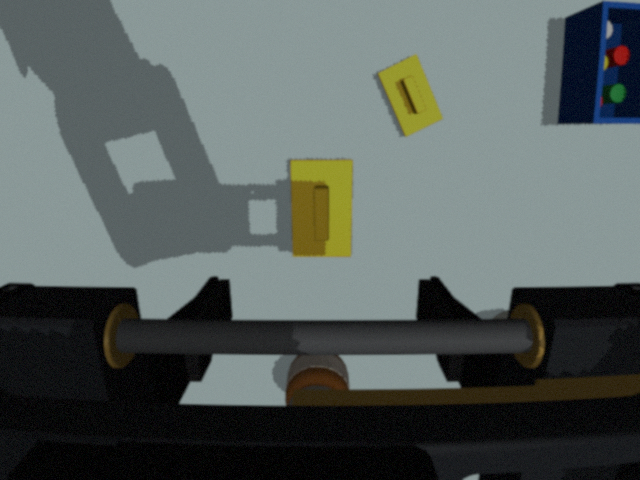

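Wrist view: the lid is at (321,208) with its bar upright in the picture, parallel to the pads; the small decoy is at (410,95). Going down onto the bar.

```bash
python3 -m pendant '[{"jaw":0.6,"linear":[0.1,-0.1,3],"twist":0},{"jaw":0.6,"linear":[0,0,3],"twist":0},{"jaw":0.6,"linear":[0,0,3],"twist":0},{"jaw":0.6,"linear":[0,0,3],"twist":0},{"jaw":0.6,"linear":[0,0,3],"twist":0},{"jaw":0.6,"linear":[0,0,2],"twist":0},{"jaw":0.6,"linear":[0,0,2],"twist":0},{"jaw":0.6,"linear":[0,0,1.1],"twist":0},{"jaw":0.6,"linear":[0,0,0],"twist":0},{"jaw":0.6,"linear":[0,0,0],"twist":0}]' 20
python3 -m pendant '[{"jaw":0,"linear":[0,0,0],"twist":0},{"jaw":0,"linear":[0,0,0],"twist":0},{"jaw":0,"linear":[0,0,0],"twist":0},{"jaw":0,"linear":[0,0,0],"twist":0},{"jaw":0,"linear":[0,0,0],"twist":0},{"jaw":0,"linear":[0,0,0],"twist":0},{"jaw":0,"linear":[0,0,0],"twist":0},{"jaw":0,"linear":[0,0,0],"twist":0}]' 20
```

```text
time: 3.45
position: [0.4076, -0.3437, 0.0385]
tool_rot: [0.52, 0.854, 0.0, -0.0]
ft_force: [-0.2, -0.6, -0.1]
grip_width: 0.0526
grip_force: 0.0
time: 4.12
position: [0.4076, -0.3436, 0.0388]
tool_rot: [0.52, 0.854, -0.0, 0.0]
ft_force: [-0.9, -0.2, 1.5]
grip_width: 0.0141
grip_force: 20.0
```

```bash
python3 -m pendant '[{"jaw":0,"linear":[0,0,-1],"twist":0},{"jaw":0,"linear":[0,0,-2],"twist":0},{"jaw":0,"linear":[0,0,-3],"twist":0},{"jaw":0,"linear":[0,0,-3],"twist":0},{"jaw":0,"linear":[0,0,-3],"twist":0},{"jaw":0,"linear":[0,0,-2],"twist":0},{"jaw":0,"linear":[0,0,-1],"twist":0},{"jaw":0,"linear":[0,0,0],"twist":0},{"jaw":0,"linear":[0,0,0],"twist":0}]'
python3 -m pendant '[{"jaw":0,"linear":[1.12,2.22,0],"twist":0},{"jaw":0,"linear":[1.12,2.22,0],"twist":0},{"jaw":0,"linear":[1.12,2.22,0],"twist":0},{"jaw":0,"linear":[1.12,2.22,0],"twist":0},{"jaw":0,"linear":[1.12,2.22,0],"twist":0},{"jaw":0,"linear":[1.12,2.22,0],"twist":0},{"jaw":0,"linear":[1.12,2.22,0],"twist":0},{"jaw":0,"linear":[1.12,2.22,0],"twist":0},{"jaw":0,"linear":[1.12,2.22,0],"twist":0},{"jaw":0,"linear":[1.12,2.22,0],"twist":0},{"jaw":0,"linear":[1.1,2.2,0],"twist":0},{"jaw":0,"linear":[0,0,0],"twist":-2}]'
python3 -m pendant '[{"jaw":0,"linear":[1,2,0],"twist":0},{"jaw":0,"linear":[0,0,0],"twist":0},{"jaw":0,"linear":[0,0,0],"twist":0}]'
python3 - <<'E'
from m import *
c=cam('wrist'); cv2.imwrite('pics/w2.png',c['color']); o,R=state()
print(proj(c,o['position']),proj(c,[.5825,-.1023,.055]))
P=pts(c); L=(P-o['position'])@R
m=yellow(c)&(c['depth']>0); q=L[m]*1000; 
for lo,hi in((-30,0),(0,12),(12,24),(24,40)):
    s=q[(q[:,2]>lo)&(q[:,2]<hi)]; 
    if len(s): print(lo,hi,len(s),np.round(np.percentile(s,[1,50,99],axis=0),1).tolist())
E
```

```text
time: 4.87
position: [0.4073, -0.3433, 0.1885]
tool_rot: [0.52, 0.854, 0.0, -0.0]
ft_force: [-0.3, -0.9, -0.8]
grip_width: 0.0137
grip_force: 20.0
time: 5.87
position: [0.5685, -0.1182, 0.1861]
tool_rot: [0.503, 0.864, 0.001, -0.002]
ft_force: [-1.5, -0.5, -0.2]
grip_width: 0.0138
grip_force: 20.0
time: 6.12
position: [0.5791, -0.1025, 0.1863]
tool_rot: [0.504, 0.864, -0.0, -0.002]
ft_force: [-0.2, -0.5, 0.0]
grip_width: 0.0137
grip_force: 20.0
t 6.17 pos [ 578.9 -103.1  186.6] yaw 119.45 tilt [-0.0039  0.001 ] F [ 0.1 -0.8 -0.5] w 13.7 gf 20.0
[[321.50854834 318.56903496]] [[327.46253761 237.52852742]]
-30 0 2622 [[-22.8, -14.5, -27.8], [11.4, 1.0, -3.2], [25.9, 16.5, -0.8]]
0 12 363 [[10.9, -14.9, 0.1], [25.8, 1.0, 5.7], [26.4, 16.5, 11.8]]
12 24 11383 [[-45.3, -27.9, 15.3], [30.5, 1.0, 20.7], [49.8, 29.7, 22.3]]
```

View pics/w2.png

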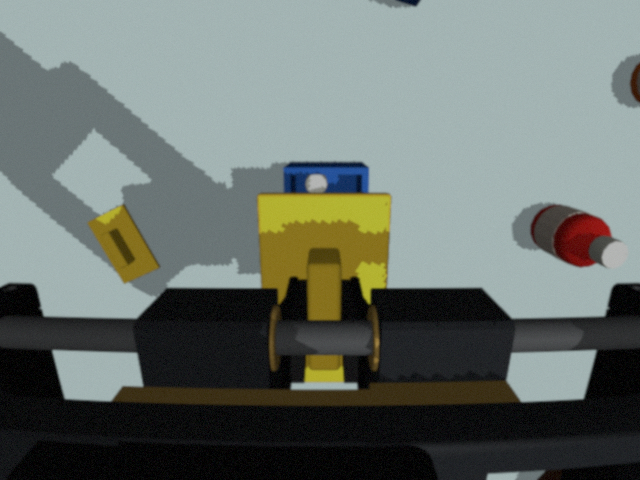

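The wrist view shows the lid level in the pads (flange corners at (259,195) and (390,195)). The tub's far rim shows beyond it from (285,163) to (368,163), and the red bottle at (580,240) is clear. I compare lid and rim in the tool frame from this same camera.

```bash
cat >> m.py <<'E'
def tubedge():
    c=cam('wrist'); o,R=state(); h=cv2.cvtColor(c['color'],cv2.COLOR_BGR2HSV)
    m=((h[...,0]>100)&(h[...,0]<130)&(h[...,1]>120)); m[:100]=0; m[300:]=0
    n,l,s,_=cv2.connectedComponentsWithStats(m.astype(np.uint8)); k=1+np.argmax(s[1:,4]); m=l==k
    x0,y0,w,hh,_=s[k]; print('bbox',s[k])
    cols=np.arange(x0+5,x0+w-5); top=np.c_[cols,[np.argmax(m[:,u]) for u in cols]-.5]
    L=((onplane(c,top,.055)-o['position'])@R)*1000
    f=np.polyfit(L[:,1],L[:,0],1); print('front edge tool x at y=0:',np.round(f[1],1),'tilt deg',round(np.degrees(np.arctan(f[0])),2))
    P=(pts(c)-o['position'])@R*1000; z=pts(c)[...,2]
    q=P[m&(abs(z-.055)<.004)]; print('rim y',np.round(np.percentile(q[:,1],[.5,99.5]),1),'x max',np.round(np.percentile(q[:,0],99),1))
    Lr=[];
    for v in range(y0+3,y0+hh-3,2):
        u=np.flatnonzero(m[v]); Lr.append([u[0]-.5,u[-1]+.5,v])
    Lr=np.array(Lr); a=(onplane(c,Lr[:,[0,2]],.055)-o['position'])@R*1000; b=(onplane(c,Lr[:,[1,2]],.055)-o['position'])@R*1000
    print('sides y',np.round(np.median(a[:,1]),1),np.round(np.median(b[:,1]),1),'centre',np.round((np.median(a[:,1])+np.median(b[:,1]))/2,1))
E
python3 - <<'E'
from m import *
tubedge(); go(582.5,-102.3,186,119.4)
E
```

```text
t 6.22 pos [ 578.9 -103.6  187. ] yaw 119.4 tilt [-0.0033  0.0008] F [-0.7 -0.6 -0.4] w 13.7 gf 20.0
bbox [ 284  163   85   29 2010]Traceback (most recent call last):
  File "<stdin>", line 2, in <module>
  File "m.py", line 24, in tubedge
    cols=np.arange(x0+5,x0+w-5); top=np.c_[cols,[np.argmax(m[:,u]) for u in cols]-.5]
                                                ~~~~~~~~~~~~~~~~~~~~~~~~~~~~~~~~~^~~
TypeError: unsupported operand type(s) for -: 'list' and 'float'
```

```bash
sed -i 's/top=np.c_\[cols,\[np.argmax(m\[:,u\]) for u in cols\]-.5\]/top=np.c_[cols,m[:,cols].argmax(0)-.5]/' m.py
python3 - <<'E'
from m import *
tubedge(); go(582.5,-102.3,186,119.4)
E
```

```text
t 6.27 pos [ 579.1 -103.9  187.3] yaw 119.37 tilt [-0.0026  0.0006] F [ 0.6  0.2 -0. ] w 13.8 gf 20.0
bbox [ 284  162   85   30 2075]
front edge tool x at y=0: 55.1 tilt deg 0.11
rim y [-27.9  32.9] x max 52.6
sides y -28.1 33.1 centre 2.5
t 6.27 pos [ 579.1 -103.9  187.3] yaw 119.37 tilt [-0.0026  0.0006] F [ 0.6  0.2 -0. ] w 13.8 gf 20.0
move cm [-0.03  0.38  0.13] twist -0.03
```

```bash
python3 -m pendant '[{"jaw":0,"linear":[0.1,0.25,2],"twist":0},{"jaw":0,"linear":[0,0,2],"twist":0},{"jaw":0,"linear":[0,0,2],"twist":0},{"jaw":0,"linear":[0,0,1.5],"twist":0},{"jaw":0,"linear":[0,0,0],"twist":0},{"jaw":0,"linear":[0,0,0],"twist":0},{"jaw":0,"linear":[0,0,0],"twist":0}]'
python3 - <<'E'
from m import *
tubedge(); 
c=cam('wrist'); cv2.imwrite('pics/w3.png',c['color']); o,R=state(); C=-c['V'][:3,:3].T@c['V'][:3,3]; print('cam in tool',np.round((C-o['position'])@R*1000,1))
q=((pts(c)-o['position'])@R*1000)[yellow(c)]; s=q[(q[:,2]>12)&(q[:,2]<26)]; print('lid',np.round(np.percentile(s,[.5,99.5],axis=0),1).tolist())
s=cam('scene'); 
u=proj(s,[.58,-.1,.06])[0].astype(int); k=s['color'][u[1]-55:u[1]+55,u[0]-75:u[0]+75]
cv2.imwrite('pics/s3.png',np.vstack([cv2.resize(c['color'][100:400,120:520],(600,300)),cv2.resize(k,(400,293),interpolation=2).repeat(1,0)[:,:].copy() if 0 else cv2.copyMakeBorder(cv2.resize(k,(400,293),interpolation=2),0,0,0,200,0)]))
go(582.5,-102.3,110,119.4)
E
```

```text
time: 6.85
position: [0.5821, -0.1022, 0.1142]
tool_rot: [0.505, 0.863, 0.0, 0.001]
ft_force: [0.1, 0.2, -0.3]
grip_width: 0.014
grip_force: 20.0
t 6.9 pos [ 582.4 -102.1  114.6] yaw 119.36 tilt [ 0.0019 -0.0008] F [ 0.4  1.2 -0.2] w 13.7 gf 20.0
bbox [ 263  169  115   23 2345]
front edge tool x at y=0: 56.7 tilt deg 0.27
rim y [-32.   28.8] x max 53.0
sides y -32.4 29.1 centre -1.6
t 6.95 pos [ 582.5 -102.1  114.8] yaw 119.37 tilt [ 0.0023 -0.0009] F [-0.4 -0.4 -1.4] w 13.7 gf 20.0
cam in tool [  76.3    0.2 -145.5]
lid [[-46.7, -28.9, 14.0], [49.4, 29.4, 22.4]]
t 7.0 pos [ 582.5 -102.   114.8] yaw 119.38 tilt [ 0.0024 -0.0009] F [-0.6  0.2  0. ] w 14.0 gf 20.0
move cm [-0.03 -0.02  0.48] twist -0.02
```

View pics/s3.png

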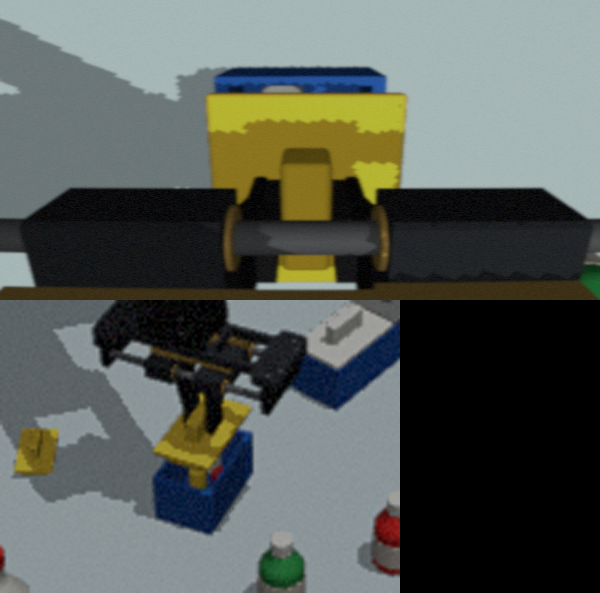

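Both views agree: the lid flange runs x≈206–406 in the upper crop. The tub's visible rim at (216–385, 72) is about 1–2 mm left of the lid's centre, within the taper. Lowering with a small correction.

```bash
python3 -m pendant '[{"jaw":0,"linear":[0.1,-0.15,0.5],"twist":0},{"jaw":0,"linear":[0,0,0.5],"twist":0},{"jaw":0,"linear":[0,0,0.5],"twist":0},{"jaw":0,"linear":[0,0,0.5],"twist":0},{"jaw":0,"linear":[0,0,0],"twist":0},{"jaw":0,"linear":[0,0,0],"twist":0},{"jaw":0,"linear":[0,0,0],"twist":0}]'
python3 -m pendant '[{"jaw":0,"linear":[0,0,0.3],"twist":0},{"jaw":0,"linear":[0,0,0.3],"twist":0},{"jaw":0,"linear":[0,0,0.2],"twist":0},{"jaw":0,"linear":[0,0,0],"twist":0},{"jaw":0,"linear":[0,0,0],"twist":0},{"jaw":0,"linear":[0,0,0],"twist":0}]'
```

```text
time: 7.58
position: [0.58, -0.1013, 0.0934]
tool_rot: [0.505, 0.863, 0.0, -0.0]
ft_force: [0.2, 0.8, -1.6]
grip_width: 0.0137
grip_force: 20.0
time: 8.08
position: [0.58, -0.1014, 0.0855]
tool_rot: [0.505, 0.863, -0.0, 0.0]
ft_force: [0.0, -0.5, -0.9]
grip_width: 0.0136
grip_force: 20.0
```

```bash
python3 -m pendant '[{"jaw":0,"linear":[0,0,0.2],"twist":0},{"jaw":0,"linear":[0,0,0.2],"twist":0},{"jaw":0,"linear":[0,0,0],"twist":0},{"jaw":0,"linear":[0,0,0],"twist":0}]'
python3 -m pendant '[{"jaw":0,"linear":[0,0,0.1],"twist":0},{"jaw":0,"linear":[0,0,0.1],"twist":0},{"jaw":0,"linear":[0,0,0],"twist":0},{"jaw":0,"linear":[0,0,0],"twist":0}]'
python3 -c "
from m import *
state()"
```

```text
time: 8.42
position: [0.5802, -0.1014, 0.0818]
tool_rot: [0.505, 0.863, 0.0, 0.0]
ft_force: [0.1, 0.0, 2.2]
grip_width: 0.0136
grip_force: 20.0
time: 8.75
position: [0.5802, -0.1014, 0.0817]
tool_rot: [0.504, 0.863, 0.0, 0.001]
ft_force: [-2.9, 0.7, 13.6]
grip_width: 0.0137
grip_force: 20.0
t 8.75 pos [ 580.2 -101.4   81.7] yaw 119.41 tilt [ 0.001  -0.0006] F [-2.9  0.7 13.6] w 13.7 gf 20.0
```

```bash
python3 -m pendant '[{"jaw":0.4,"linear":[0,0,-0.1],"twist":0},{"jaw":0.4,"linear":[0,0,-0.1],"twist":0},{"jaw":0.4,"linear":[0,0,0],"twist":0},{"jaw":0.4,"linear":[0,0,0],"twist":0},{"jaw":0.4,"linear":[0,0,0],"twist":0},{"jaw":1,"linear":[0,0,-1],"twist":0},{"jaw":1,"linear":[0,0,-3],"twist":0},{"jaw":1,"linear":[0,0,-4],"twist":0},{"jaw":1,"linear":[0,0,-4],"twist":0},{"jaw":1,"linear":[0,0,0],"twist":0},{"jaw":1,"linear":[0,0,0],"twist":0}]'
python3 - <<'E'
from m import *
c=cam('wrist'); cv2.imwrite('pics/w4.png',c['color']); o,R=state(); m=yellow(c)
P=pts(c); k=np.linalg.norm(P[...,:2]-[.58,-.1],axis=2)<.08
q=P[k&m]; fl=q[abs(q[:,2]-.061)<.006]; A=np.c_[fl[:,:2]*1000-[580,-100],np.ones(len(fl))]; f=np.linalg.lstsq(A,fl[:,2]*1000,rcond=None)[0]
print('flange plane',f,'lid rect wrist',blob(c,k&m,.061)[0])
q=P[k&(P[...,2]>.03)]
m2=k&(P[...,2]>.045); print('tub wrist',rect(P[m2]))
go(580.2,-101.4,40,119.4)
E
```

```text
time: 9.67
position: [0.5818, -0.102, 0.2051]
tool_rot: [0.505, 0.863, 0.001, 0.004]
ft_force: [-0.8, -0.1, -1.2]
grip_width: 0.0671
grip_force: 0.0
t 9.72 pos [ 580.2 -101.4  202.9] yaw 119.4 tilt [ 0.0021 -0.0008] F [-0.5 -0.6 -0.3] w 70.8 gf 0.0
flange plane [1.29882269e-03 5.95255986e-04 6.14155239e+01] lid rect wrist [ 580.1 -100.4   96.7   58.7  -60.7]
tub wrist [579.2 -90.1 138.8 127.1  64.8]
t 9.72 pos [ 580.2 -101.4  202.9] yaw 119.4 tilt [ 0.0021 -0.0008] F [-0.5 -0.6 -0.3] w 70.8 gf 0.0
move cm [ 0.03 -0.03 16.29] twist 0.0
```

View pics/w4.png

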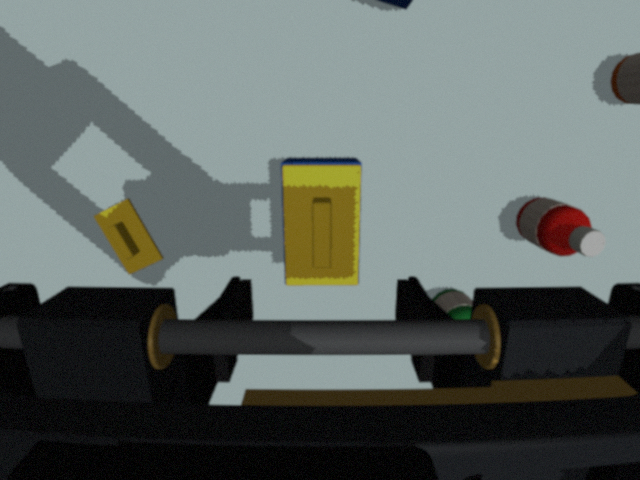

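The wrist view shows the lid down on the tub, (283–361, 160–285). Its flange is level at 61 mm, tilt under 0.1°. Now gripping the tub across its width; the bottles stay clear.

```bash
python3 -m pendant '[{"jaw":1,"linear":[0,0,1],"twist":0},{"jaw":1,"linear":[0,0,3],"twist":0},{"jaw":1,"linear":[0,0,3],"twist":0},{"jaw":1,"linear":[0,0,3],"twist":0},{"jaw":1,"linear":[0,0,3],"twist":0},{"jaw":1,"linear":[0,0,2],"twist":0},{"jaw":1,"linear":[0,0,1],"twist":0},{"jaw":1,"linear":[0,0,0],"twist":0},{"jaw":1,"linear":[0,0,0],"twist":0}]' 15
python3 -m pendant '[{"jaw":0,"linear":[0,0,0],"twist":0},{"jaw":0,"linear":[0,0,0],"twist":0},{"jaw":0,"linear":[0,0,0],"twist":0},{"jaw":0,"linear":[0,0,0],"twist":0},{"jaw":0,"linear":[0,0,0],"twist":0},{"jaw":0,"linear":[0,0,0],"twist":0}]' 15
python3 - <<'E'
from m import *
state()
t=cam('top'); P=pts(t); z=P[...,2]; m=np.zeros((480,640),bool); m[235:305,195:292]=1
ct=max(cv2.findContours((m&(z>.045)&(z<.075)).astype(np.uint8),0,1)[0],key=cv2.contourArea)[:,0,:]
r=rect(onplane(t,ct,.058)); print('row',r)
E
```

```text
time: 10.47
position: [0.5791, -0.101, 0.0402]
tool_rot: [0.505, 0.863, -0.0, -0.001]
ft_force: [0.6, 0.9, -0.3]
grip_width: 0.0872
grip_force: 0.0
time: 10.97
position: [0.5803, -0.1015, 0.0425]
tool_rot: [0.504, 0.863, 0.0, 0.001]
ft_force: [-0.9, -0.2, 5.4]
grip_width: 0.0622
grip_force: 15.0
t 10.97 pos [ 580.3 -101.5   42.5] yaw 119.41 tilt [ 0.0011 -0.0006] F [-0.9 -0.2  5.4] w 62.2 gf 15.0
row [505.  173.3 201.5  62.  -75.8]
```

```bash
python3 -m pendant '[{"jaw":0,"linear":[0,0,0],"twist":4},{"jaw":0,"linear":[0,0,0],"twist":4},{"jaw":0,"linear":[0,0,0],"twist":4},{"jaw":0,"linear":[0,0,0],"twist":3.2},{"jaw":0,"linear":[0,0,0],"twist":0}]' 20
python3 -m pendant '[{"jaw":0,"linear":[0.7,0,0],"twist":0},{"jaw":0,"linear":[1.2,-0.1,0],"twist":0},{"jaw":0,"linear":[1.3,-0.1,0],"twist":0},{"jaw":0,"linear":[1.3,-0.1,0],"twist":0},{"jaw":0,"linear":[1.3,-0.1,0],"twist":0},{"jaw":0,"linear":[1.3,-0.1,0],"twist":0},{"jaw":0,"linear":[1.3,-0.1,0],"twist":0},{"jaw":0,"linear":[1.3,0,0],"twist":0},{"jaw":0,"linear":[1.2,0,0],"twist":0},{"jaw":0,"linear":[0.6,0,0],"twist":0},{"jaw":0,"linear":[0,0,0],"twist":0},{"jaw":0,"linear":[0,0,0],"twist":0}]'
python3 - <<'E'
from m import *
c=cam('wrist'); cv2.imwrite('pics/w5.png',c['color']); go(546.3,8.9,42,104.15)
E
```

```text
time: 11.43
position: [0.5808, -0.1021, 0.0425]
tool_rot: [0.615, 0.789, 0.0, 0.001]
ft_force: [-0.4, -1.5, 5.6]
grip_width: 0.0616
grip_force: 20.0
time: 12.43
position: [0.5468, 0.0099, 0.0425]
tool_rot: [0.614, 0.79, 0.001, 0.001]
ft_force: [0.5, 2.2, 7.1]
grip_width: 0.0619
grip_force: 20.0
t 12.48 pos [546.8   9.8  42.5] yaw 104.27 tilt [0.0025 0.0005] F [2.2 2.2 7.8] w 62.1 gf 20.0
move cm [-0.08 -0.07  0.05] twist 0.12
```

View pics/w5.png

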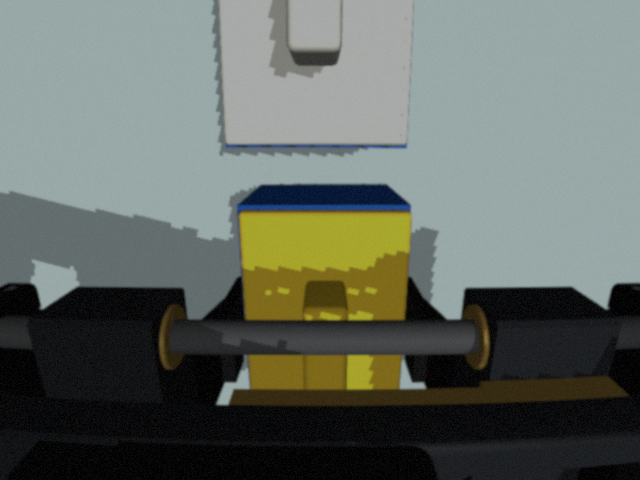

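The picture shows the row's free end at (225–408, 147) and the tub's near end at (240–410, 210). The gap is about 20 mm and the tub is a little to the right. I compute the offset and turn from both flanges in the same view.

```bash
cat >> m.py <<'E'
def ends():
    c=cam('wrist'); o,R=state(); h=cv2.cvtColor(c['color'],cv2.COLOR_BGR2HSV)
    P=pts(c); L=(P-o['position'])@R*1000; z=P[...,2]*1000
    bl=(h[...,0]>100)&(h[...,0]<130)&(h[...,1]>120)
    white=(abs(z-61)<5)&~yellow(c)&~bl&(L[...,0]>40); white[230:]=0
    yl=yellow(c)&(abs(z-61)<5)&(L[...,0]>15); yl[300:]=0
    out={}
    for n,m in(('row',white),('tub',yl)):
        k,l,s,_=cv2.connectedComponentsWithStats(m.astype(np.uint8)); j=1+np.argmax(s[1:,4]); m=l==j; x0,y0,w,hh,_=s[j]
        v=np.arange(y0+4,y0+hh-8); a=np.c_[m[v].argmax(1)-.5,v]; b=np.c_[639-m[v][:,::-1].argmax(1)+.5,v]
        T=lambda px:(onplane(c,px,.061)-o['position'])@R*1000
        A,B=T(a),T(b); fit=lambda q:np.polyfit(q[:,0],q[:,1],1)
        ok=lambda q:abs(q[:,1]-np.polyval(fit(q),q[:,0]))<1.5
        fa,fb=fit(A[ok(A)]),fit(B[ok(B)])
        u=np.arange(x0+10,x0+w-10)
        e=np.c_[u,(479-m[::-1][:,u].argmax(0)+.5)] if n=='row' else np.c_[u,m[:,u].argmax(0)-.5]
        E=T(e); fe=np.polyfit(E[:,1],E[:,0],1)
        print(n,'box',s[j][:4],'mid y at x=60:',round((np.polyval(fa,60)+np.polyval(fb,60))/2,2),'at 0:',round((fa[1]+fb[1])/2,2),'width',round(np.polyval(fb,70)-np.polyval(fa,70),1),'side deg',np.round(np.degrees(np.arctan([fa[0],fb[0]])),2),'end x',round(np.median(E[:,0]),1),'end deg',round(-np.degrees(np.arctan(fe[0])),2))
E
python3 -c "
from m import *
ends()"
```

```text
t 12.53 pos [546.8   9.8  42.5] yaw 104.26 tilt [0.0025 0.0006] F [1.5 2.6 7.9] w 62.1 gf 20.0
row box [218   0 196 147] mid y at x=60: -2.67 at 0: -3.01 width 59.4 side deg [0.26 0.39] end x 71.9 end deg 0.46
tub box [239 211 172  89] mid y at x=60: 0.5 at 0: 0.6 width 58.9 side deg [ 0.14 -0.33] end x 50.1 end deg 0.2
```

```bash
cat >> m.py <<'E'
def blue():
    c=cam('wrist'); o,R=state(); h=cv2.cvtColor(c['color'],cv2.COLOR_BGR2HSV)
    bl=(h[...,0]>100)&(h[...,0]<130)&(h[...,1]>110)
    for v in list(range(143,151))+list(range(202,216)):
        u=np.flatnonzero(bl[v,150:480])+150
        if len(u)<20: continue
        T=(onplane(c,[[u[0]-.5,v],[u[-1]+.5,v]],.055)-o['position'])@R*1000
        print(v,u[0],u[-1],'y',np.round(T[:,1],1),'mid',np.round(T[:,1].mean(),2),'x',np.round(T[0,0],1))
E
python3 -c "
from m import *
blue()"
```

```text
t 12.58 pos [546.8   9.8  42.5] yaw 104.26 tilt [0.0025 0.0006] F [0.9 2.2 7.9] w 61.8 gf 20.0
145 226 405 y [-33.6  28.2] mid -2.71 x 71.9
146 226 405 y [-33.6  28.2] mid -2.71 x 71.5
147 227 405 y [-33.3  28.2] mid -2.54 x 71.2
202 242 405 y [-29.1  29.2] mid 0.06 x 52.0
203 240 406 y [-29.9  29.6] mid -0.12 x 51.6
204 239 408 y [-30.3  30.4] mid 0.06 x 51.3
205 237 409 y [-31.   30.7] mid -0.12 x 50.9
206 237 409 y [-31.   30.8] mid -0.12 x 50.6
207 237 410 y [-31.   31.2] mid 0.06 x 50.2
208 237 409 y [-31.1  30.8] mid -0.12 x 49.8
209 237 409 y [-31.1  30.8] mid -0.12 x 49.5
```

```bash
python3 -m pendant '[{"jaw":0,"linear":[0,0,0],"twist":0.3},{"jaw":0,"linear":[0.4,-0.15,0],"twist":0},{"jaw":0,"linear":[0.4,-0.14,0],"twist":0},{"jaw":0,"linear":[0.4,0,0],"twist":0},{"jaw":0,"linear":[0.3,0,0],"twist":0},{"jaw":0,"linear":[0,0,0],"twist":0},{"jaw":0,"linear":[0,0,0],"twist":0}]'
sed -i 's/list(range(143,151))+list(range(202,216))/range(185,212,2)/' m.py
python3 -c "
from m import *
ends();blue()"
```

```text
time: 13.17
position: [0.5412, 0.0224, 0.0425]
tool_rot: [0.616, 0.788, 0.001, 0.002]
ft_force: [2.6, -2.3, 5.9]
grip_width: 0.0621
grip_force: 20.0
t 13.22 pos [541.2  22.4  42.5] yaw 104.01 tilt [ 0.0042 -0.0011] F [ 2.5 -2.   6.3] w 61.7 gf 20.0
row box [224   0 196 187] mid y at x=60: -0.54 at 0: -0.55 width 59.6 side deg [ 0.07 -0.04] end x 58.7 end deg 0.14
tub box [239 211 172  89] mid y at x=60: 0.47 at 0: 0.59 width 58.8 side deg [ 0.2  -0.42] end x 49.8 end deg 0.1
t 13.27 pos [541.2  22.4  42.5] yaw 104.0 tilt [ 0.0041 -0.0011] F [ 2.  -1.9  6. ] w 61.8 gf 20.0
187 259 389 y [-22.8  23.3] mid 0.26 x 57.4
189 257 390 y [-23.5  23.7] mid 0.08 x 56.6
191 255 392 y [-24.3  24.4] mid 0.08 x 55.9
193 252 394 y [-25.4  25.2] mid -0.09 x 55.2
195 250 397 y [-26.1  26.3] mid 0.08 x 54.5
197 248 399 y [-26.9  27. ] mid 0.09 x 53.8
199 246 401 y [-27.6  27.8] mid 0.09 x 53.1
201 243 403 y [-28.7  28.5] mid -0.09 x 52.4
203 241 406 y [-29.5  29.6] mid 0.09 x 51.7
205 238 409 y [-30.6  30.8] mid 0.09 x 51.0
207 237 409 y [-31.   30.8] mid -0.09 x 50.2
209 237 409 y [-31.   30.9] mid -0.09 x 49.5
```

```bash
python3 -m pendant '[{"jaw":0,"linear":[0.2,-0.06,0],"twist":0},{"jaw":0,"linear":[0.2,0,0],"twist":0},{"jaw":0,"linear":[0.1,0,0],"twist":0},{"jaw":0,"linear":[0,0,0],"twist":0},{"jaw":0,"linear":[0,0,0],"twist":0}]'
python3 -m pendant '[{"jaw":0,"linear":[0.1,0,0],"twist":0},{"jaw":0,"linear":[0.1,0,0],"twist":0},{"jaw":0,"linear":[0,0,0],"twist":0},{"jaw":0,"linear":[0,0,0],"twist":0}]'
python3 -c "
from m import *
ends()"
```

```text
time: 13.68
position: [0.5396, 0.0267, 0.0425]
tool_rot: [0.616, 0.788, 0.001, 0.002]
ft_force: [2.7, -4.7, 6.5]
grip_width: 0.0618
grip_force: 20.0
time: 14.02
position: [0.5391, 0.0285, 0.0425]
tool_rot: [0.616, 0.788, 0.001, 0.002]
ft_force: [1.4, -5.0, 6.2]
grip_width: 0.0618
grip_force: 20.0
t 14.07 pos [539.1  28.5  42.6] yaw 104.01 tilt [ 0.0045 -0.0018] F [ 1.6 -4.7  5.1] w 62.0 gf 20.0
row box [226   0 196 206] mid y at x=60: 0.02 at 0: 0.02 width 59.5 side deg [ 0.01 -0.01] end x 52.2 end deg 0.01
tub box [239 211 172  89] mid y at x=60: 0.51 at 0: 0.61 width 59.0 side deg [ 0.05 -0.25] end x 49.8 end deg 0.1
```

```bash
python3 -m pendant '[{"jaw":0,"linear":[0.05,0,0],"twist":0},{"jaw":0,"linear":[0.05,0,0],"twist":0},{"jaw":0,"linear":[0,0,0],"twist":0},{"jaw":0,"linear":[0,0,0],"twist":0}]'
python3 -m pendant '[{"jaw":0,"linear":[0.1,0,0],"twist":0},{"jaw":0,"linear":[0,0,0],"twist":0},{"jaw":0,"linear":[0,0,0],"twist":0}]'
python3 -c "
from m import *
ends()"
```

```text
time: 14.4
position: [0.5392, 0.0285, 0.0426]
tool_rot: [0.615, 0.788, 0.0, 0.003]
ft_force: [1.9, -8.8, 5.7]
grip_width: 0.0617
grip_force: 20.0
time: 14.65
position: [0.5391, 0.0286, 0.0426]
tool_rot: [0.615, 0.788, -0.0, 0.003]
ft_force: [2.1, -12.1, 5.5]
grip_width: 0.0615
grip_force: 20.0
t 14.7 pos [539.1  28.6  42.6] yaw 104.05 tilt [ 0.0051 -0.0041] F [  0.7 -11.5   5.2] w 61.8 gf 20.0
row box [226   0 196 206] mid y at x=60: 0.07 at 0: 0.04 width 59.5 side deg [0.04 0.02] end x 52.2 end deg 0.02
tub box [239 212 172  88] mid y at x=60: 0.55 at 0: 0.57 width 59.0 side deg [ 0.17 -0.21] end x 49.8 end deg 0.15
```

Contact: force rose to 12 N with no motion, and the row and tub are in line to 0.1 mm and 0.1°. Releasing and checking.

```bash
python3 -m pendant '[{"jaw":0,"linear":[-0.1,0,0],"twist":0},{"jaw":0,"linear":[0,0,0],"twist":0},{"jaw":0.9,"linear":[0,0,0],"twist":0},{"jaw":0.9,"linear":[0,0,0],"twist":0},{"jaw":0.9,"linear":[0,0,0],"twist":0},{"jaw":0.9,"linear":[0,0,0],"twist":0},{"jaw":0.9,"linear":[0,0,0],"twist":0},{"jaw":0.9,"linear":[0,0,-0.5],"twist":0},{"jaw":0.9,"linear":[0,0,-2],"twist":0},{"jaw":0.9,"linear":[0,0,-3],"twist":0},{"jaw":0.9,"linear":[0,0,-4],"twist":0},{"jaw":0.9,"linear":[0,0,-4],"twist":0}]'
python3 -m pendant '[{"jaw":0.9,"linear":[-2,0,-2],"twist":0},{"jaw":0.9,"linear":[-3,0,0],"twist":0},{"jaw":0.9,"linear":[-3,0,0],"twist":0},{"jaw":0.9,"linear":[0,0,0],"twist":0},{"jaw":0.9,"linear":[0,0,0],"twist":0},{"jaw":0.9,"linear":[0,0,0],"twist":0}]'
python3 - <<'E'
from m import *
c=cam('wrist'); cv2.imwrite('pics/w6.png',c['color']); state(); P=pts(c)
fl=P[yellow(c)&(abs(P[...,2]-.061)<.006)&(np.linalg.norm(P[...,:2]-[.539,.028],axis=2)<.07)]
print('flange plane mm',np.round(np.linalg.lstsq(np.c_[fl[:,:2]*1000-[539,28],np.ones(len(fl))],fl[:,2]*1000,rcond=None)[0],4))
t=cam('top'); Q=pts(t); z=Q[...,2]; m=np.zeros((480,640),bool); m[235:305,195:320]=1
cs=[x for x in cv2.findContours((m&(z>.045)&(z<.075)).astype(np.uint8),0,1)[0] if cv2.contourArea(x)>100]
for x in cs: print(rect(onplane(t,x[:,0,:],.058)))
E
```

```text
time: 15.7
position: [0.5359, 0.0305, 0.1774]
tool_rot: [0.616, 0.787, -0.001, -0.001]
ft_force: [0.9, 0.5, -0.4]
grip_width: 0.0784
grip_force: 0.0
time: 16.2
position: [0.5554, -0.047, 0.1963]
tool_rot: [0.617, 0.787, -0.0, -0.001]
ft_force: [-0.6, 0.1, 0.2]
grip_width: 0.0783
grip_force: 0.0
t 16.25 pos [555.3 -46.5 196.2] yaw 103.92 tilt [-0.0018  0.001 ] F [0.  0.5 0.6] w 78.2 gf 0.0
flange plane mm [1.40000e-03 1.30000e-03 6.14451e+01]
[511.  148.7 252.   62.2 -75.9]
```

View pics/w6.png

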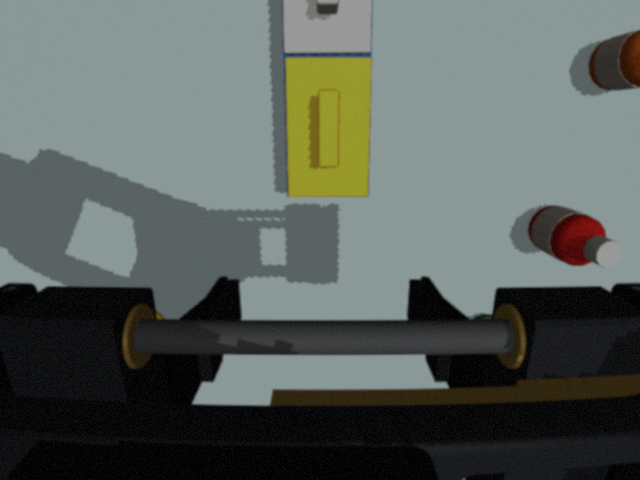

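The picture shows the yellow-lidded tub (285–371, 55–197) flush with the white-lidded end. There is only a thin blue rim line at row 55, the sides are continuous and the lid is level. The bottles stand as before.

```bash
python3 -c "
from rig import robot
print(robot.hand_in())"
```

```text
the job is handed in; nothing more can be done
None
```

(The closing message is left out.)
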